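Shut down the drinks counter at its key panel

TASK

Shut the drinks counter down for the night at its key panel: lightly press the long bar key first, then the large round key, then the square key, each well down so that it stays down. Leave the small round key up, and leave the glass, the mug and the jar standing where they are.

Things in the scene. Friction and masses are not known exactly. Their poses are not given: they have to be found in the camera images.
- panel: Brushed steel plinth fixed to the wooden counter, 94 x 272 mm, 28 mm high; origin at the centre of its underside on the counter. The four key modules stand in one row along its y axis, in any order, 62 mm apart between centres (at y = -93, -31, +31, +93 mm in its frame); its x axis runs across the row.
- bar_top (a point): Centre of the top face of the long bar key: a narrow bar 46 mm long (along the panel's x, across the row) and 14 mm wide, flat white plastic cap (all four keys are of this same plastic). It moves with the key. Up, the face is 58 mm above the counter and 16 mm above its black module.
- bar (a joint): How far the long bar key is pressed, m: 0 up, 0.009 at its stop; it goes straight down, and stays wherever it is left (no return spring, it cannot be pulled higher than up). It moves under about 2.5 N. It counts as down from 0.0045, half its travel.
- bar_module: Black plastic module, 58 x 58 mm, 14 mm high, that carries the long bar key at its centre; fixed on the panel, origin at the centre of its underside 28 mm above the counter, axes parallel to the panel's. A push of 20 N or more on it or its key is rough.
- biground_top (a point): Centre of the top face of the large round key: a disc of 40 mm diameter, flat white plastic cap (all four keys are of this same plastic). It moves with the key. Up, the face is 58 mm above the counter and 16 mm above its black module.
- biground (a joint): How far the large round key is pressed, m: 0 up, 0.009 at its stop; it goes straight down, and stays wherever it is left (no return spring, it cannot be pulled higher than up). It moves under about 2.5 N. It counts as down from 0.0045, half its travel.
- biground_module: Black plastic module, 58 x 58 mm, 14 mm high, that carries the large round key at its centre; fixed on the panel, origin at the centre of its underside 28 mm above the counter, axes parallel to the panel's. A push of 20 N or more on it or its key is rough.
- square_top (a point): Centre of the top face of the square key: 26 x 26 mm, flat white plastic cap (all four keys are of this same plastic). It moves with the key. Up, the face is 58 mm above the counter and 16 mm above its black module.
- square (a joint): How far the square key is pressed, m: 0 up, 0.009 at its stop; it goes straight down, and stays wherever it is left (no return spring, it cannot be pulled higher than up). It moves under about 2.5 N. It counts as down from 0.0045, half its travel.
- square_module: Black plastic module, 58 x 58 mm, 14 mm high, that carries the square key at its centre; fixed on the panel, origin at the centre of its underside 28 mm above the counter, axes parallel to the panel's. A push of 20 N or more on it or its key is rough.
- smallround_top (a point): Centre of the top face of the small round key: a disc of 16 mm diameter, flat white plastic cap (all four keys are of this same plastic). It moves with the key. Up, the face is 58 mm above the counter and 16 mm above its black module.
- smallround (a joint): How far the small round key is pressed, m: 0 up, 0.009 at its stop; it goes straight down, and stays wherever it is left (no return spring, it cannot be pulled higher than up). It moves under about 2.5 N. It is to stay up (under 0.0025).
- smallround_module: Black plastic module, 58 x 58 mm, 14 mm high, that carries the small round key at its centre; fixed on the panel, origin at the centre of its underside 28 mm above the counter, axes parallel to the panel's. A push of 20 N or more on it or its key is rough.
- glass: Clear drinking glass, 66 mm wide, 115 mm high, standing loose at the panel's -y end; origin at the centre of its underside.
- cup: White mug with a handle, 76 mm wide, 85 mm high, standing loose between the panel and the robot; origin at the centre of its underside.
- jar: Amber glass jar with a white lid, 68 mm wide, 100 mm high, standing loose at the panel's +y end; origin at the centre of its underside.
Not all that is in view belongs to the job. Leave any black or yellow look-alike of the cup alone.

How it is judged (in metres and radians):
On the way, in this order (a step that is already met when the one before it is completed fails the run):
1. the long bar key is pressed down (value of joint bar above 0.0045 m), for 0.1 s.
2. the large round key is pressed down (value of joint biground above 0.0045 m), for 0.1 s.
3. the square key is pressed down (value of joint square above 0.0045 m), for 0.1 s.
At the end, for the whole second after the job is handed in: the bar, large round and square keys are each at least 4.5 mm down (of 9 mm), the small round key is less than 2.5 mm down, and the glass, mug and jar stand upright (within 0.25 rad) within 20 mm of where they were (value of joint each of bar, biground, square above 0.0045 m and value of joint smallround below 0.0025 m and not (distance of any of glass, cup, jar from where it was at the start of the episode above 0.02 m or angle between any of glass, cup, jar's own z axis and vertical above 0.25 rad)); the robot touches nothing.
It fails at once if a key is pressed (2.5 mm) before the one that should come first is down ((value of joint biground above 0.0025 m and value of joint bar below 0.0045 m) or (value of joint square above 0.0025 m and value of joint biground below 0.0045 m)).
It fails at once if the small round key is pressed (2.5 mm) (value of joint smallround above 0.0025 m).
It fails at once if a key or its module is pushed roughly (20 N or more) (contact force between any of bar_module, biground_module, square_module, smallround_module and anything else above 20 N).
It fails at once if the glass, mug or jar is lifted, shifted by over 20 mm or tipped (distance of any of glass, cup, jar from where it was at the start of the episode above 0.02 m or angle between any of glass, cup, jar's own z axis and vertical above 0.25 rad).
It also fails if it takes over 48 s, if anything falls off the work surface, if the arm or the gripper's body presses on something with over 40 N, if the wrist force passes 120 N, or if a joint passes its speed limit or range.

ROBOT

A 7-joint arm with a two-finger parallel gripper is mounted at the origin on the work surface. World frame = base frame: x ahead of the robot, y to its left, z up, the work surface at z = 0. Lengths are in m, angles in degrees, forces in N, time in s.
With the tool pointing down it reaches from about 0.425 to 0.875 m from the base axis. Payload 8.4 kg.
Tool frame: the origin (TCP) lies at the very end of the fingers, on their centre line; the grasp point (between the pads) lies 19 mm behind it; z points along the fingers, y is the direction in which the jaws open and shut (so a half turn about z gives the same grasp; the last joint's range is limited). The gripper opens to 85 mm and grips with 20 to 120 N. Pads are 22 mm wide; open, the fingers measure 114 mm over their backs; the gripper's body (76 mm by 85 mm) begins 54 mm behind the grasp point. The pads swing forward as they close: fully open they stand 13 mm farther back than shut.
Start: joints at [-74.439, 19.091, 2.286, 83.961, -0.768, 76.965, -3.352], TCP at [0.236, 0.606, 0.206] pointing down, gripper open.
Joint ranges: [-147.57, 147.57], [-21.85, 119.76], [-74.77, 79.35], [14.55, 137.4], [-85.83, 265.84], [4.83, 119.75], [-152.11, 152.11]. Speed limits (degrees/s): [127.2, 127.2, 159.86, 159.86, 180, 180, 180].

INTERFACE

Orientations are given as a 3x3 rotation matrix whose columns are the frame's x, y, z axes.
In Python, from rig import robot gives the robot as it stands.
- The arm moves only by the tool drive_tool, never from a script. Its argument "commands" is a list of rows, each a list of 5 numbers: the shift along the world's x, y, z scaled (see below), then the turn about the world's z scaled (see below), then the finger opening in mm, from 0 to 85.4. A call has 1 to 8 rows; each row shifts and turns the commanded pose from where the row before left it; what a row does not reach is not made up. The controller multiplies each number of a shift by 50 mm and each number of a turn by 4 degrees. A row lasts 1/8 s, in which the tool goes at most 62.5 mm and 10.7 degrees, less where a joint would pass 70% of its speed; a pose out of reach is approached as far as the arm can. A call with a number of a shift or a turn outside -1 to 1 is refused whole. A call with a gripper value outside its range is refused whole. The fingers move at their own pace and stop on an object; the grip force is fixed at half the most. Time passes only in rows, so rows that do not move let the fingers close. It gives the time, the measured TCP pose, the force and the opening at its end, in the units of the state.
- robot.get_obs(): the state, without advancing time (a new reading comes with each control period).
- robot.read_camera(name): name is "scene" or "top" or "wrist"; returns a dict with "image" (480x640x3 uint8, blue, green, red), "depth" (480x640 float32, m along the optical axis (not along the pixel's ray), 0 where there is no reading), "vertical_fov" (degrees; the focal length in pixels is half the picture's height over the tangent of half this angle, whatever the lens; pixels are square), "cx", "cy" (the principal point, pixels), "dist_coeffs" ([k1, k2, p1, p2, k3] as OpenCV has them; the pictures are not rectified), "origin" and "orientation" of the camera in the world. Camera axes: x right, y up, looking along -z (the intrinsics and any distortion apply to the point x, -y, -z); pixel columns grow to the right and rows downward; lengths in m; the calibration is good to about 2 mm. A picture is of the moment at which its call begins.
- robot.finish_job(): hands the job in, once; it reports no verdict.
The state is a dict: "clock": time; "joint_positions": joint angles; "qvel": joint speeds; "effort": joint torques, N m; "tcp_pos": TCP position; "ee_rot": TCP orientation; "force": force on the tool from outside, world axes, zero at the start; "ft_torque": the same for the moment, N m; "width": finger opening in m.
Only numpy, scipy, OpenCV 4.12 (cv2) and the standard library are available. Lean on these libraries where they do the work, as an engineer would, in place of code of your own. Each camera call takes 0.05 s, during which the arm holds its last target.

## Working session

There is one attempt and no reset: what is moved stays moved. The work goes in short steps, Python scripts to look and compute and a tool call to move; the robot and the scene stay as the last step left them, time stands still between calls to the robot, and variables do not carry over. Pictures are saved under pics/ and viewed, and the job is handed in when it is done.

Besides the shell and the picture viewer there is one more tool, called after "Call:" as a command line: name --pt "numbers of a row" for each row, then --argument value for the rest. drive_tool: Moves the arm, as the interface text tells. Its arguments: {"type":"object","properties":{"commands":{"type":"array","items":{"type":"array","items":{"type":"number"}}}},"required":["commands"]}

```bash
mkdir -p pics; ls
cat > h.py <<'E'
import numpy as np,cv2,pickle
def grab(robot,n,tag):
    c=robot.read_camera(n); cv2.imwrite(f'pics/{tag}.png',c['image']); pickle.dump(c,open(f'{tag}.pkl','wb')); return c
def K(c):
    f=240/np.tan(np.radians(c['vertical_fov'])/2); return np.array([[f,0,c['cx']],[0,f,c['cy']],[0,0,1.]])
def ray(c,uv):
    p=cv2.undistortPoints(np.array(uv,float).reshape(-1,1,2),K(c),np.array(c['dist_coeffs'],float)).reshape(-1,2)
    d=np.c_[p[:,0],-p[:,1],-np.ones(len(p))]
    return np.array(c['origin']),d@np.array(c['orientation']).T
def onplane(c,uv,z):
    o,d=ray(c,uv); return o+d*((z-o[2])/d[:,2])[:,None]
def proj(c,P):
    R=np.array(c['orientation']);q=(np.atleast_2d(P)-np.array(c['origin']))@R
    q=q*[1,-1,-1]
    return cv2.projectPoints(q.reshape(-1,1,3),np.zeros(3),np.zeros(3),K(c),np.array(c['dist_coeffs'],float))[0].reshape(-1,2)
E
python3 - <<'E'
from rig import robot
from h import *
for n in ['scene','top','wrist']:
    c=grab(robot,n,n+'0'); print(n,c['origin'],c['orientation'],c['vertical_fov'],c['cx'],c['cy'],c['dist_coeffs'])
print(robot.get_obs())
E
```

```text
pics
scene [1.20215318 0.40642511 0.65011786] [[-0.48256388 -0.51484874  0.70856395]
 [ 0.87586011 -0.28266278  0.39111484]
 [-0.00108033  0.8093408   0.58733832]] 52.79306621752761 322.6588268427994 243.70707293368926 [-0.12312116  0.          0.          0.          0.        ]
top [0.3817527  0.02094315 0.88694322] [[ 0.02394875  0.99255367 -0.11943057]
 [-0.99971261  0.023649   -0.00392667]
 [-0.00107302  0.11949029  0.99283479]] 53.6570576705339 326.428324551612 242.40416673214912 [0.01716502 0.         0.         0.         0.        ]
wrist [0.16359847 0.63345285 0.37234527] [[ 0.36351607 -0.88640479 -0.28660535]
 [ 0.93158664  0.34537367  0.11341672]
 [-0.00154718 -0.30822651  0.95131174]] 60.796818830538164 315.65784875460815 242.10045979213695 [-0.08441383  0.          0.          0.          0.        ]
{'clock': 0.15, 'joint_positions': array([-74.4385422 ,  19.12167789,   2.28460252,  83.99749072,
        -0.76991411,  76.96718031,  -3.35318566]), 'qvel': array([ 0.09530443, -0.07709236,  0.04294075, -0.16234811, -0.01774785,
       -0.13146463, -0.01247595]), 'effort': array([ 1.59993866e-03, -6.59048867e+01,  1.36622764e+00, -4.05871081e+01,
        1.67501508e-02,  9.83654842e-03, -1.69480677e-05]), 'tcp_pos': array([0.2354029 , 0.60546441, 0.2048509 ]), 'ee_rot': array([[-9.32021299e-01,  3.62403271e-01, -4.08986312e-04],
       [ 3.62403499e-01,  9.32020563e-01, -1.17223450e-03],
       [-4.36379654e-05, -1.24076560e-03, -9.99999229e-01]]), 'force': array([-0.55983953, -0.38714428,  0.08463948]), 'ft_torque': array([ 0.00787002, -0.06822445, -0.01194462]), 'width': 0.08524836486958239}
```

View pics/scene0.png

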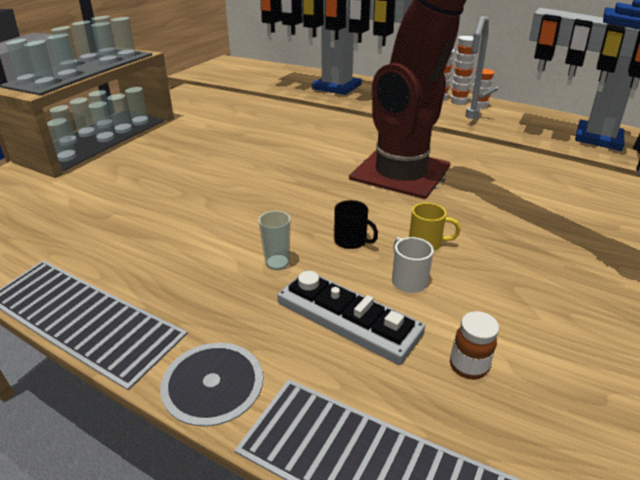

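View pics/top0.png

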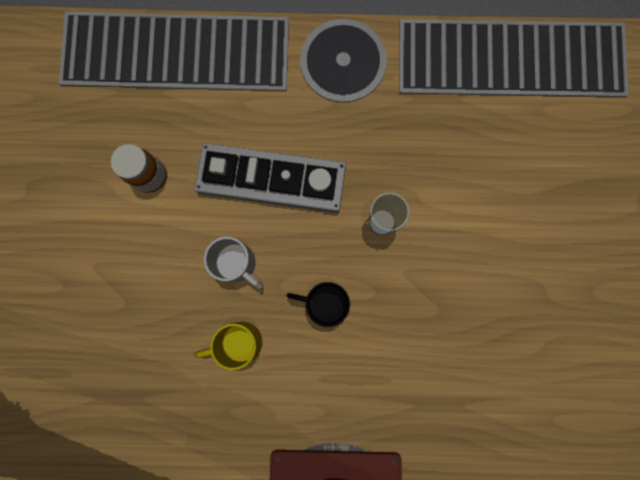

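View pics/wrist0.png

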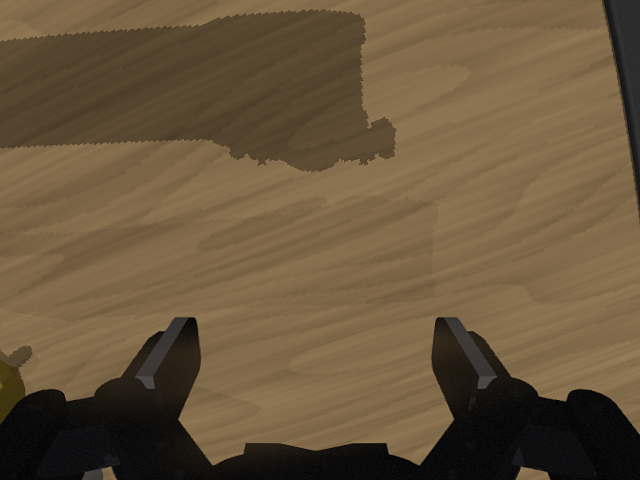

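The top view shows, left to right (+y to -y), the square key at (218,166), the bar at (252,170), the small round at (286,174) and the large round at (319,179). The jar is at (140,170), the white mug at (230,260) and the glass at (385,215). Next I'll measure them.

Run:
```python
from h import *
def load(n): return pickle.load(open(n+'.pkl','rb'))
res={}
for n,(x0,y0,x1,y1),zz in [('top0',(205,150,336,200),0.058),('scene0',(290,268,412,336),.058)]:
    c=load(n); g=c['image'].min(2)
    m=np.zeros_like(g); m[y0:y1,x0:x1]=(g[y0:y1,x0:x1]>(150 if n=='top0' else 165))*255
    k,l,s,ce=cv2.connectedComponentsWithStats(m)
    for i in range(1,k):
        if s[i,4]>15:
            P=onplane(c,[ce[i]],zz)[0]; print(n,ce[i].round(1),s[i],P.round(4))
    big=cv2.resize(c['image'][y0-15:y1+15,x0-15:x1+15],None,fx=4.5,fy=4.5,interpolation=cv2.INTER_CUBIC); cv2.imwrite(f'pics/{n}_z.png',big[:600,:800])
```

```text
scene0 [308.1 276.9] [299 271  20  13 208] [0.5956 0.0399 0.058 ]
scene0 [334.9 289.5] [332 287   7   6  31] [0.6031 0.1015 0.058 ]
scene0 [330.5 316. ] [290 293  87  43 625] [0.6681 0.1269 0.058 ]
scene0 [363.5 303. ] [355 295  18  17 122] [0.6107 0.1632 0.058 ]
scene0 [394.3 316.8] [385 311  18  13 150] [0.617 0.225 0.058]
```

View pics/top0_z.png

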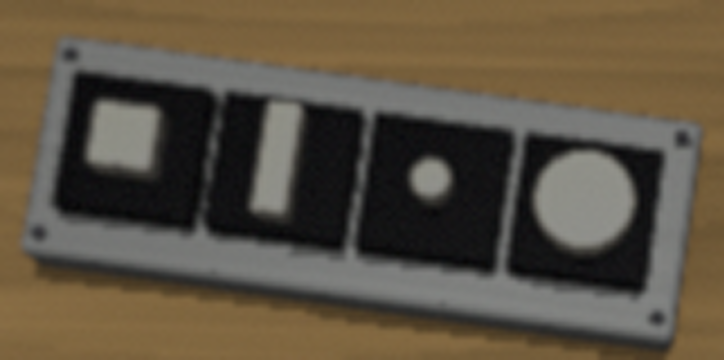

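View pics/scene0_z.png

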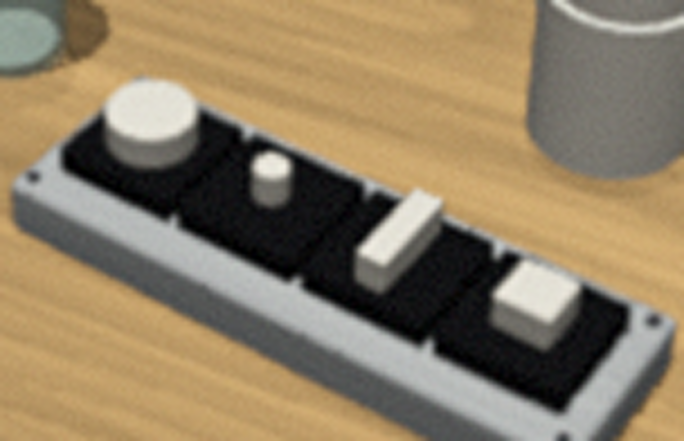

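Run:
```python
from h import *
def load(n): return pickle.load(open(n+'.pkl','rb'))
c=load('top0'); g=c['image'].min(2); 
for t in (95,105,115,125):
    m=np.zeros_like(g); m[150:200,205:336]=(g[150:200,205:336]>t)*255
    k,l,s,ce=cv2.connectedComponentsWithStats(m)
    for i in range(1,k):
        if 15<s[i,4]<800: print(t,ce[i].round(1),s[i],onplane(c,[ce[i]],.058)[0].round(4))
# objects via depth in both views
for n in('top0','scene0'):
    c=load(n);d=c['depth'];v,u=np.mgrid[0:480,0:640];uv=np.c_[u.ravel(),v.ravel()]
    o,r=ray(c,uv);P=(o+r*d.reshape(-1,1)).reshape(480,640,3)
    for nm,(lo,hi) in {'glass':((.48,-.13),(.63,0.02)),'cup':((.38,.13),(.55,.30)),'jar':((.55,.27),(.72,.42))}.items():
        for z0,z1 in((.02,.05),(.06,.13)):
            m=(P[...,0]>lo[0])&(P[...,0]<hi[0])&(P[...,1]>lo[1])&(P[...,1]<hi[1])&(P[...,2]>z0)&(P[...,2]<z1)&(d>0)
            if m.sum(): q=P[m];print(n,nm,z0,m.sum(),np.percentile(q,2,axis=0).round(3),np.percentile(q,98,axis=0).round(3))
```

```text
95 [281.5 157.2] [210 150 126  26 706] [0.6337 0.1087 0.058 ]
95 [217.  164.8] [210 158  15  15 186] [0.6169 0.2237 0.058 ]
95 [251.  169.6] [246 158  11  24 175] [0.6096 0.1624 0.058 ]
95 [319.4 178.9] [309 169  22  21 358] [0.5955 0.0395 0.058 ]
95 [285.2 174.1] [282 171   8   8  49] [0.6028 0.1009 0.058 ]
95 [251.2 193.2] [205 185 109  15 690] [0.5665 0.1604 0.058 ]
105 [282.4 157.2] [214 150 122  18 621] [0.6338 0.107  0.058 ]
105 [216.9 164.6] [210 158  15  14 172] [0.6173 0.2239 0.058 ]
105 [251.1 169.3] [246 158  11  24 163] [0.6101 0.1623 0.058 ]
105 [319.4 178.8] [309 169  22  21 347] [0.5956 0.0396 0.058 ]
105 [285.2 174.1] [282 171   8   7  44] [0.6028 0.1009 0.058 ]
105 [250.9 193.2] [205 185 108  15 637] [0.5666 0.1608 0.058 ]
115 [282.9 157.2] [222 150 114  17 473] [0.6339 0.1061 0.058 ]
115 [216.8 164.6] [210 158  14  14 161] [0.6172 0.2241 0.058 ]
115 [251.  169.2] [247 158   9  24 148] [0.6103 0.1625 0.058 ]
115 [319.4 178.6] [309 169  21  20 331] [0.596  0.0395 0.058 ]
115 [285.2 174.1] [282 171   7   7  42] [0.6029 0.101  0.058 ]
115 [253.4 193.5] [205 186 108  14 
[... 442 characters left out ...]
0.022] [0.628 0.019 0.048]
top0 glass 0.06 757 [ 0.498 -0.109  0.062] [ 0.559 -0.048  0.117]
top0 cup 0.02 285 [0.409 0.141 0.02 ] [0.481 0.228 0.049]
top0 cup 0.06 670 [0.405 0.144 0.062] [0.482 0.229 0.087]
top0 jar 0.02 267 [0.574 0.33  0.021] [0.628 0.375 0.049]
top0 jar 0.06 1388 [0.577 0.334 0.063] [0.634 0.391 0.102]
scene0 glass 0.02 429 [ 0.519 -0.094  0.021] [0.627 0.019 0.049]
scene0 glass 0.06 1067 [ 0.499 -0.108  0.063] [ 0.561 -0.047  0.117]
scene0 cup 0.02 543 [0.408 0.142 0.021] [0.486 0.232 0.049]
scene0 cup 0.06 884 [0.41  0.153 0.061] [0.485 0.231 0.087]
scene0 jar 0.02 521 [0.611 0.332 0.021] [0.645 0.399 0.05 ]
scene0 jar 0.06 1570 [0.585 0.336 0.062] [0.642 0.395 0.103]
```

Call:
drive_tool --pt "0.62 -0.74 0 0 0" --pt "0.62 -0.74 0 0 0" --pt "0.62 -0.74 0 0 0" --pt "0.62 -0.74 0 0 0" --pt "0.62 -0.74 0 0 0" --pt "0.62 -0.74 0 0 0" --pt "0.62 -0.74 0 0 0" --pt "0.62 -0.74 0 0 0"

```text
clock: 1.15
tcp_pos: [0.4843, 0.3084, 0.2054]
ee_rot: [[-0.932, 0.362, -0.0], [0.362, 0.932, -0.0], [0.0, -0.0, -1.0]]
force: [0.7, -0.5, 0.2]
width: -0.0002
```

Call:
drive_tool --pt "0.63 -0.73 -0.3 0 0" --pt "0.63 -0.73 -0.3 0 0" --pt "0.63 -0.73 -0.3 0 0" --pt "0.63 -0.73 -0.3 0 0" --pt "0 0 -0.3 0 0" --pt "0 0 0 0 0"

```text
clock: 1.9
tcp_pos: [0.6083, 0.164, 0.1289]
ee_rot: [[-0.932, 0.362, -0.003], [0.362, 0.932, -0.001], [0.003, -0.002, -1.0]]
force: [0.4, 0.2, -0.5]
width: -0.0001
```

Run:
```python
from rig import robot
from h import *
w=grab(robot,'wrist','wrist1'); s=grab(robot,'scene','scene1')
tcp=robot.get_obs()['tcp_pos'];print(tcp, proj(s,tcp),proj(s,[.6102,.1628,.058]),proj(w,tcp),proj(w,[.6102,.1628,.058]))
cv2.imwrite('pics/s1z.png',cv2.resize(s['image'][180:340,260:460],None,fx=3.7,fy=3.7))
```

```text
[0.60891875 0.16531131 0.13071675] [[367.2218421  271.27013987]] [[363.42564932 302.7466284 ]] [[319.44117356 292.3304055 ]] [[315.56506275 245.50285299]]
```

View pics/s1z.png

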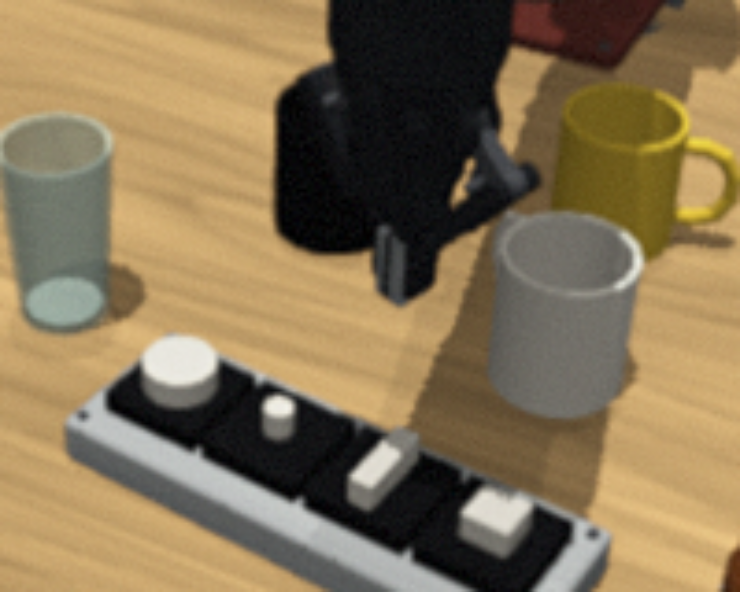

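View pics/wrist1.png

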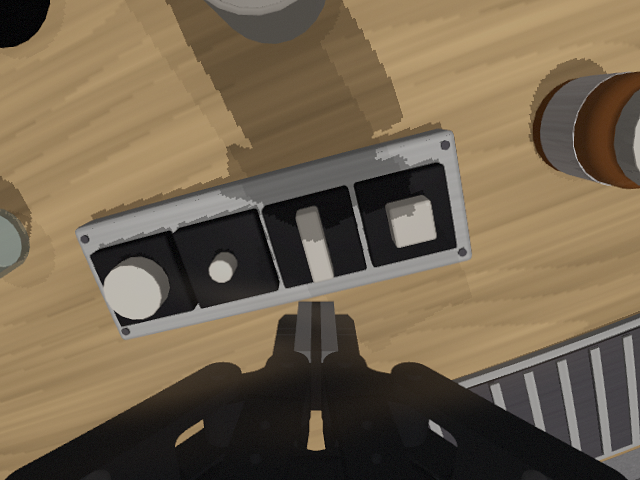

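The crop shows the closed fingertips about 10 px above where the TCP projects, so I'll check the tip height from depth.

Run:
```python
from h import *
for n in('scene1','wrist1'):
    c=pickle.load(open(n+'.pkl','rb'));d=c['depth'];v,u=np.mgrid[0:480,0:640];uv=np.c_[u.ravel(),v.ravel()]
    o,r=ray(c,uv);P=(o+r*d.reshape(-1,1)).reshape(480,640,3)
    m=(np.hypot(P[...,0]-.609,P[...,1]-.165)<.04)&(P[...,2]>.09)&(P[...,2]<.2)&(d>0)
    q=P[m];print(n,len(q),q[:,2].min())
    lo=q[q[:,2]<q[:,2].min()+.006];print(lo.min(0),lo.max(0),lo.mean(0))
    # panel check
    for k in [(.6102,.1628),(.617,.2244),(.5957,.0397),(.603,.101)]:
        p=proj(c,[*k,.058])[0].round().astype(int); print(k,p,P[p[1],p[0]].round(4))
```

```text
scene1 299 0.1567225171637665
[0.60807404 0.15624032 0.15672252] [0.62034454 0.17210178 0.16266563] [0.61672848 0.16591868 0.15978002]
(0.6102, 0.1628) [363 303] [0.6132 0.1633 0.0601]
(0.617, 0.2244) [394 317] [0.618  0.2249 0.0583]
(0.5957, 0.0397) [308 277] [0.5984 0.0413 0.0605]
(0.603, 0.101) [335 289] [0.6013 0.1007 0.0577]
wrist1 5725 0.15727755012742659
[0.59695738 0.15371387 0.15727755] [0.60840336 0.17730073 0.16326595] [0.60080188 0.16651097 0.1611134 ]
(0.6102, 0.1628) [316 246] [0.6105 0.163  0.0582]
(0.617, 0.2244) [414 220] [0.617  0.2243 0.0571]
(0.5957, 0.0397) [131 291] [0.5956 0.0397 0.0582]
(0.603, 0.101) [220 269] [0.6032 0.1006 0.0568]
```

Both views put the visible tip at z≈0.157 while the TCP reads 0.131, a 26 mm gap. I'll go down slowly, watching the force and the camera.

Call:
drive_tool --pt "0.03 -0.05 -0.3 0 0" --pt "0 0 -0.3 0 0" --pt "0 0 -0.3 0 0" --pt "0 0 -0.3 0 0" --pt "0 0 0 0 0" --pt "0 0 0 0 0"

```text
clock: 2.75
tcp_pos: [0.6113, 0.1613, 0.0708]
ee_rot: [[-0.932, 0.362, 0.0], [0.362, 0.932, 0.0], [-0.0, 0.0, -1.0]]
force: [0.5, 0.8, 0.3]
width: -0.0002
```

```bash
cat > tip.py <<'E'
from rig import robot
from h import *
import sys
tag=sys.argv[1]
ob=robot.get_obs();t=ob['tcp_pos'];print(t,ob['force'],ob['clock'])
for n in('scene','wrist'):
    c=grab(robot,n,n+tag);d=c['depth'];v,u=np.mgrid[0:480,0:640];uv=np.c_[u.ravel(),v.ravel()]
    o,r=ray(c,uv);P=(o+r*d.reshape(-1,1)).reshape(480,640,3)
    m=(np.hypot(P[...,0]-t[0],P[...,1]-t[1])<.03)&(P[...,2]>.066)&(P[...,2]<.2)&(d>0)
    q=P[m];print(n,len(q),'tip z',np.sort(q[:,2])[:8].round(4))
    for nm,k in dict(bar=(.6102,.1628),sq=(.617,.2244),big=(.5957,.0397),small=(.603,.101)).items():
        p=proj(c,[*k,.056])[0].round().astype(int)
        z=P[p[1]-1:p[1]+2,p[0]-1:p[0]+2,2]; print(nm,np.median(z).round(4),end=' ')
    print()
    if n=='scene': cv2.imwrite(f'pics/s{tag}z.png',cv2.resize(c['image'][180:340,260:460],None,fx=3.7,fy=3.7))
E
python3 tip.py 2
```

```text
[0.61131859 0.16131693 0.07077731] [0.4523892  0.76772544 0.30899472] 2.75
scene 933 tip z [0.097  0.0987 0.0996 0.0999 0.1015 0.1016 0.1018 0.1019]
bar 0.0594 sq 0.0581 big 0.0594 small 0.059 
wrist 29331 tip z [0.0995 0.0996 0.0997 0.0999 0.0999 0.0999 0.1    0.1   ]
bar 0.0577 sq 0.0571 big 0.0575 small 0.0572
```

```bash
ls pics
```

```text
s1z.png
s2z.png
scene0.png
scene0_z.png
scene1.png
scene2.png
top0.png
top0_z.png
wrist0.png
wrist1.png
wrist2.png
```

View pics/s2z.png

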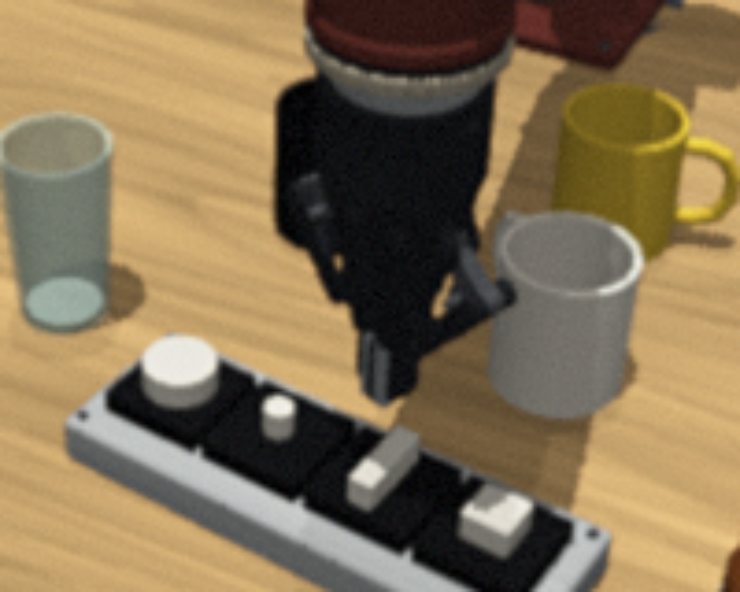

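Call:
drive_tool --pt "0 0.02 -0.1 0 0" --pt "0 0 -0.1 0 0" --pt "0 0 -0.1 0 0" --pt "0 0 0 0 0" --pt "0 0 0 0 0"

```text
clock: 3.48
tcp_pos: [0.6111, 0.1622, 0.0555]
ee_rot: [[-0.932, 0.362, -0.0], [0.362, 0.932, -0.0], [-0.0, -0.0, -1.0]]
force: [-0.3, 0.9, -0.1]
width: -0.0
```

```bash
python3 tip.py 3
```

```text
[0.61107682 0.16223956 0.05551125] [-0.34412347  0.92944746 -0.07204478] 3.475
scene 1045 tip z [0.0832 0.0832 0.0842 0.0845 0.085  0.0853 0.0858 0.0862]
bar 0.0593 sq 0.0584 big 0.0589 small 0.0587 
wrist 29328 tip z [0.0838 0.084  0.0842 0.0844 0.0844 0.0844 0.0845 0.0845]
bar 0.0578 sq 0.057 big 0.0571 small 0.0573
```

View pics/s3z.png

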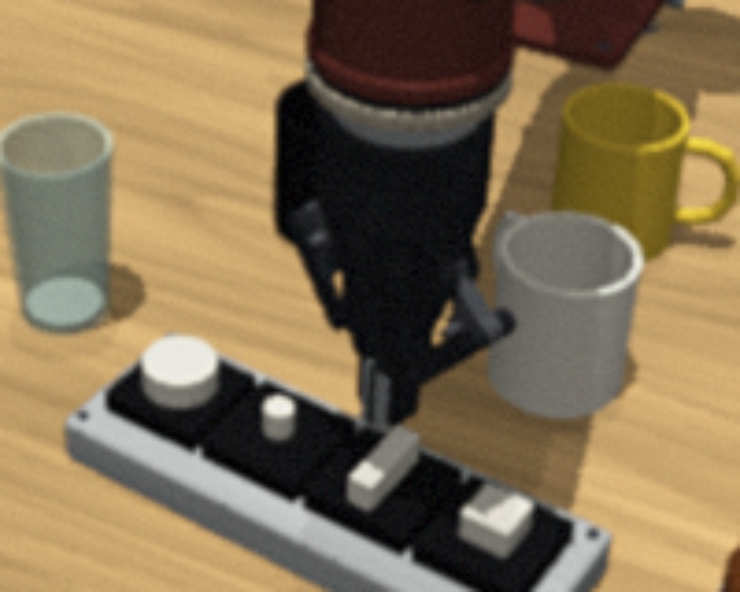

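No force below TCP z 0.058, so the visible tip is right: it sits 28 mm above the TCP reading. Contact is expected at TCP z≈0.030.

Call:
drive_tool --pt "0 0 -0.1 0 0" --pt "0 0 -0.1 0 0" --pt "0 0 -0.1 0 0" --pt "0 0 -0.1 0 0" --pt "0 0 -0.04 0 0" --pt "0 0 0 0 0"

```text
clock: 4.32
tcp_pos: [0.611, 0.1622, 0.0333]
ee_rot: [[-0.932, 0.362, -0.0], [0.362, 0.932, -0.0], [0.0, -0.0, -1.0]]
force: [-0.6, -0.4, 0.5]
width: 0.0002
```

Call:
drive_tool --pt "0 0 -0.04 0 0" --pt "0 0 -0.02 0 0" --pt "0 0 0 0 0"

```text
clock: 4.7
tcp_pos: [0.6113, 0.1623, 0.0307]
ee_rot: [[-0.932, 0.362, 0.001], [0.362, 0.932, 0.0], [-0.001, 0.0, -1.0]]
force: [0.6, -0.1, 1.1]
width: -0.0003
```

```bash
python3 tip.py 4
```

```text
[0.61134893 0.16231246 0.03070352] [ 0.62513501 -0.05600114  1.05455739] 4.7
scene 964 tip z [0.0661 0.0661 0.0663 0.0665 0.0665 0.0666 0.0671 0.0677]
bar 0.0661 sq 0.0586 big 0.0585 small 0.0596 
wrist 28880 tip z [0.066  0.066  0.066  0.066  0.066  0.066  0.0661 0.0661]
bar 0.0709 sq 0.0571 big 0.0573 small 0.057
```

View pics/s4z.png

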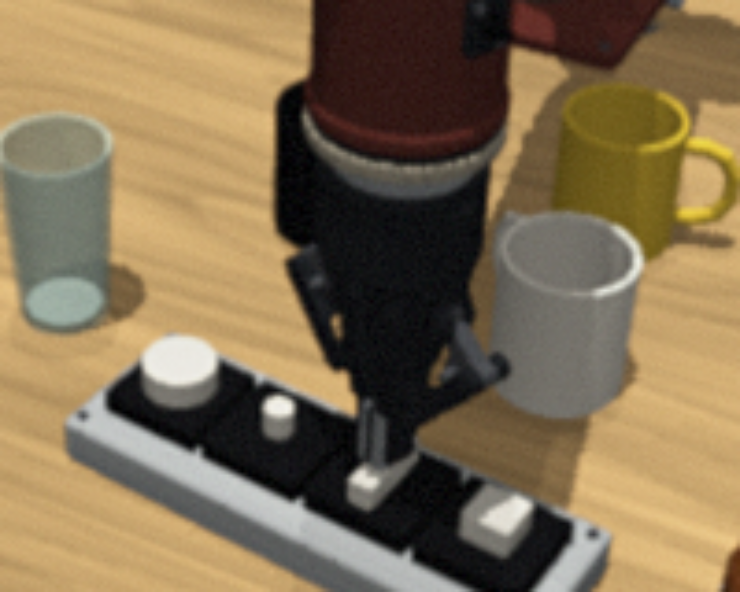

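Call:
drive_tool --pt "0 0 -0.04 0 0" --pt "0 0 0 0 0"

```text
clock: 5.05
tcp_pos: [0.6111, 0.1623, 0.0284]
ee_rot: [[-0.932, 0.362, 0.0], [0.362, 0.932, 0.0], [-0.0, 0.0, -1.0]]
force: [0.1, 0.4, 2.0]
width: -0.0
```

Call:
drive_tool --pt "0 0 -0.04 0 0" --pt "0 0 0 0 0"

```text
clock: 5.3
tcp_pos: [0.6109, 0.1623, 0.0263]
ee_rot: [[-0.932, 0.362, -0.0], [0.362, 0.932, -0.0], [0.0, -0.0, -1.0]]
force: [0.5, -0.3, 1.1]
width: -0.0003
```

Call:
drive_tool --pt "0 0 -0.02 0 0" --pt "0 0 0 0 0"

```text
clock: 5.55
tcp_pos: [0.6109, 0.1623, 0.0253]
ee_rot: [[-0.932, 0.362, -0.0], [0.362, 0.932, -0.0], [0.0, -0.0, -1.0]]
force: [-0.0, -0.1, -0.1]
width: 0.0002
```

```bash
python3 tip.py 5
cat > keys.py <<'E'
from h import *
import sys
# lowest/median white-cap depth per key in views
ctr=dict(bar=(.6102,.1628),sq=(.617,.2244),big=(.5957,.0397),small=(.603,.101))
ax=np.array([np.cos(np.radians(-6.6)),np.sin(np.radians(-6.6))]);ay=np.array([-ax[1],ax[0]])
half=dict(bar=(.021,.005),sq=(.011,.011),big=(.013,.013),small=(.005,.005))
for tag in sys.argv[1:]:
    c=pickle.load(open(tag+'.pkl','rb'));d=c['depth'];v,u=np.mgrid[0:480,0:640]
    o,r=ray(c,np.c_[u.ravel(),v.ravel()]);P=(o+r*d.reshape(-1,1)).reshape(480,640,3)
    for k,(cx,cy) in ctr.items():
        D=P[...,:2]-[cx,cy];a=D@ax;b=D@ay
        m=(abs(a)<half[k][0])&(abs(b)<half[k][1])&(P[...,2]>.044)&(P[...,2]<.064)&(d>0)
        z=P[...,2][m]; 
        print(tag,k,m.sum(),np.percentile(z,[10,50,90]).round(4) if len(z) else '')
E
python3 keys.py scene3 wrist3 scene5 wrist5
```

```text
[0.61092064 0.16230121 0.02534068] [-0.03672541 -0.07010617 -0.08893228] 5.55
scene 906 tip z [0.066  0.0661 0.0662 0.0663 0.0665 0.0665 0.0667 0.0668]
bar 0.0661 sq 0.0581 big 0.0589 small 0.0589 
wrist 28340 tip z [0.066  0.066  0.066  0.0661 0.0661 0.0661 0.0661 0.0661]
bar 0.0708 sq 0.0572 big 0.0572 small 0.0572 
scene3 bar 92 [0.0571 0.0588 0.0599]
scene3 sq 109 [0.0573 0.0585 0.0597]
scene3 big 117 [0.0575 0.0589 0.0603]
scene3 small 25 [0.0565 0.0585 0.0598]
wrist3 bar 1427 [0.0557 0.0572 0.058 ]
wrist3 sq 2756 [0.0515 0.057  0.0579]
wrist3 big 2329 [0.0565 0.0572 0.0579]
wrist3 small 499 [0.0522 0.0571 0.0579]
scene5 bar 49 [0.0505 0.0528 0.0619]
scene5 sq 118 [0.0569 0.0584 0.0598]
scene5 big 122 [0.0574 0.0588 0.0603]
scene5 small 21 [0.0572 0.0589 0.0594]
wrist5 bar 1353 [0.0489 0.0503 0.0601]
wrist5 sq 3850 [0.0513 0.057  0.0579]
wrist5 big 2824 [0.0565 0.0572 0.0579]
wrist5 small 671 [0.0512 0.057  0.0577]
```

View pics/s5z.png

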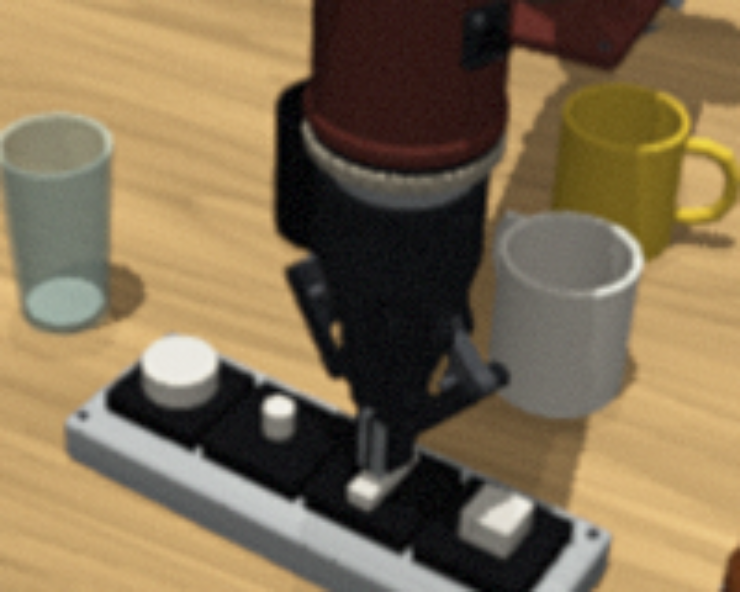

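View pics/wrist5.png

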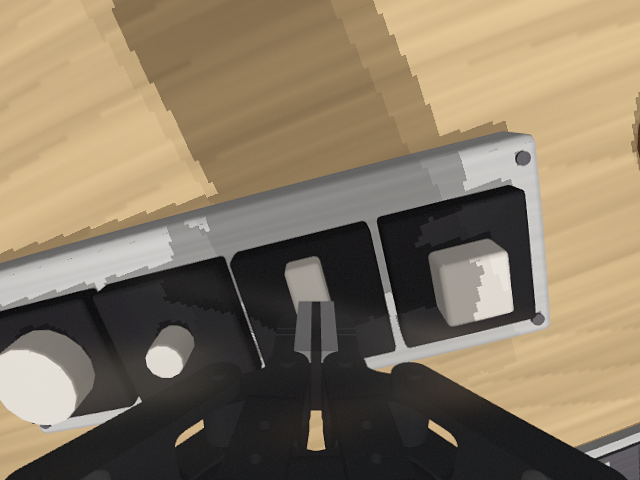

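The bar cap has dropped from 0.0572 to 0.0503, about 6.5 mm down, with the other keys unchanged. Next is the large round key.

Call:
drive_tool --pt "0 0 0.2 0 0" --pt "0 0 0.3 0 0" --pt "0 0 0.3 0 0" --pt "-0.076 -0.61 0 0 0" --pt "-0.076 -0.61 0 0 0" --pt "-0.076 -0.61 0 0 0" --pt "-0.076 -0.61 0 0 0" --pt "0 0 0 0 0"

```text
clock: 6.65
tcp_pos: [0.596, 0.037, 0.0668]
ee_rot: [[-0.93, 0.367, 0.001], [0.367, 0.93, -0.001], [-0.001, -0.0, -1.0]]
force: [-0.3, -0.0, 0.4]
width: -0.0
```

```bash
python3 tip.py 6;python3 keys.py scene6 wrist6
```

```text
[0.59601589 0.03700204 0.06681092] [-0.33448719 -0.04554109  0.42445643] 6.65
scene 798 tip z [0.0931 0.0939 0.0942 0.0945 0.0947 0.0976 0.0976 0.0978]
bar 0.0517 sq 0.0588 big 0.0591 small 0.0587 
wrist 29276 tip z [0.0945 0.0945 0.0947 0.0951 0.0952 0.0953 0.0954 0.0954]
bar 0.0504 sq nan big 0.0576 small 0.0572 
scene6 bar 92 [0.0503 0.0517 0.0528]
scene6 sq 116 [0.0573 0.0585 0.0598]
scene6 big 117 [0.0579 0.059  0.0602]
scene6 small 22 [0.0569 0.0588 0.0599]
wrist6 bar 1644 [0.0492 0.05   0.0509]
wrist6 sq 0 
wrist6 big 2613 [0.0564 0.0573 0.058 ]
wrist6 small 474 [0.0557 0.0571 0.0579]
  return _methods._mean(a, axis=axis, dtype=dtype,
  ret = ret.dtype.type(ret / rcount)
```

View pics/s6z.png

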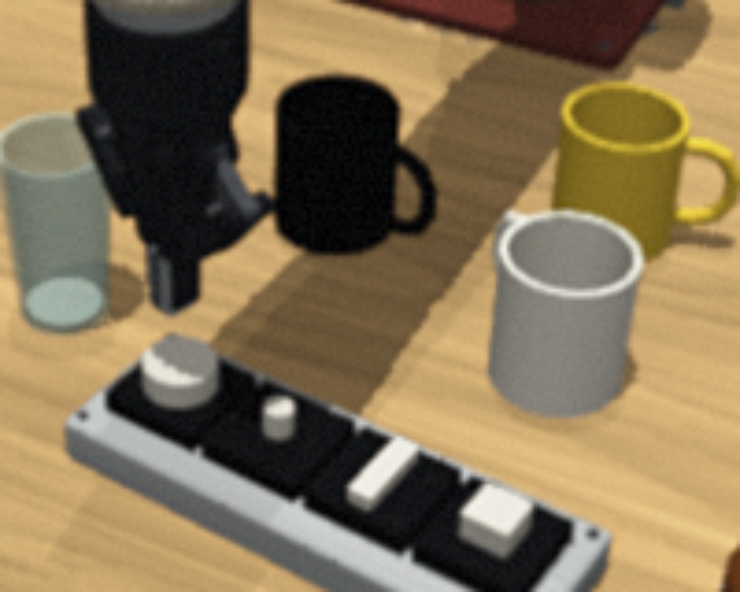

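Call:
drive_tool --pt "0 0.05 -0.2 0 0" --pt "0 0 -0.2 0 0" --pt "0 0 -0.16 0 0" --pt "0 0 0 0 0" --pt "0 0 0 0 0"

```text
clock: 7.38
tcp_pos: [0.596, 0.0427, 0.0376]
ee_rot: [[-0.932, 0.362, 0.0], [0.362, 0.932, -0.0], [-0.0, -0.0, -1.0]]
force: [-0.4, 0.4, -0.3]
width: -0.0
```

Call:
drive_tool --pt "0 0 -0.06 0 0" --pt "0 0 -0.04 0 0" --pt "0 0 0 0 0"

```text
clock: 7.75
tcp_pos: [0.5958, 0.0428, 0.0324]
ee_rot: [[-0.932, 0.362, -0.0], [0.362, 0.932, -0.0], [0.0, -0.0, -1.0]]
force: [0.6, -0.7, 0.4]
width: -0.0001
```

Call:
drive_tool --pt "0 0 -0.04 0 0" --pt "0 0 -0.04 0 0" --pt "0 0 0 0 0"

```text
clock: 8.12
tcp_pos: [0.5958, 0.0428, 0.0283]
ee_rot: [[-0.932, 0.362, -0.0], [0.362, 0.932, -0.0], [0.0, -0.0, -1.0]]
force: [0.7, 0.1, 0.5]
width: -0.0001
```

Call:
drive_tool --pt "0 0 -0.04 0 0" --pt "0 0 -0.02 0 0" --pt "0 0 0 0 0"

```text
clock: 8.5
tcp_pos: [0.5958, 0.0428, 0.0253]
ee_rot: [[-0.932, 0.362, -0.0], [0.362, 0.932, -0.0], [0.0, -0.0, -1.0]]
force: [0.1, 0.4, 0.6]
width: -0.0001
```

```bash
python3 tip.py 7 2>/dev/null;python3 keys.py scene7 wrist7
```

```text
[0.59576612 0.04280426 0.02531644] [0.05226855 0.37031786 0.56999519] 8.5
scene 743 tip z [0.066  0.0661 0.0662 0.0663 0.067  0.0674 0.0676 0.0676]
bar 0.0512 sq 0.0588 big 0.0649 small 0.0593 
wrist 28370 tip z [0.066 0.066 0.066 0.066 0.066 0.066 0.066 0.066]
bar 0.0493 sq nan big 0.074 small 0.0571 
scene7 bar 91 [0.0505 0.0516 0.0532]
scene7 sq 113 [0.0572 0.0585 0.0598]
scene7 big 70 [0.0511 0.0528 0.0608]
scene7 small 19 [0.0581 0.0593 0.0605]
wrist7 bar 2372 [0.0492 0.0501 0.0508]
wrist7 sq 0 
wrist7 big 1891 [0.0495 0.0505 0.0616]
wrist7 small 730 [0.0557 0.0571 0.058 ]
```

View pics/s7z.png

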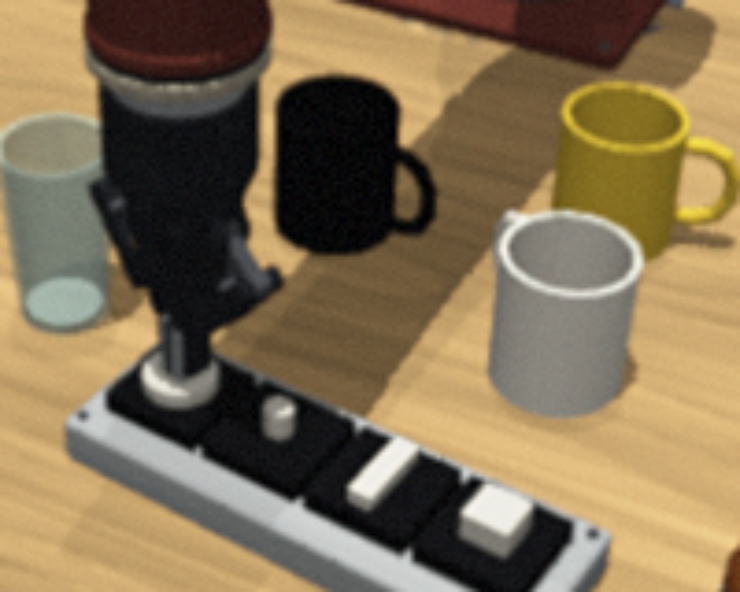

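The large round key is about 7 mm down. Next is the square key.

Call:
drive_tool --pt "0 0 0.2 0 0" --pt "0 0 0.3 0 0" --pt "0 0 0.3 0 0" --pt "0.105 0.9 0 0 0" --pt "0.105 0.9 0 0 0" --pt "0.105 0.9 0 0 0" --pt "0.105 0.9 0 0 0" --pt "0 0 0 0 0"

```text
clock: 9.6
tcp_pos: [0.6163, 0.2285, 0.0663]
ee_rot: [[-0.934, 0.356, 0.0], [0.356, 0.934, 0.002], [0.0, 0.002, -1.0]]
force: [0.2, -1.5, 0.3]
width: -0.0001
```

Call:
drive_tool --pt "0 0 0 0 0"

```text
clock: 9.72
tcp_pos: [0.6171, 0.2222, 0.0662]
ee_rot: [[-0.932, 0.362, 0.001], [0.362, 0.932, -0.0], [-0.001, -0.0, -1.0]]
force: [-0.1, -0.2, 0.0]
width: -0.0004
```

Call:
drive_tool --pt "0 0.03 -0.2 0 0" --pt "0 0 -0.2 0 0" --pt "0 0 -0.2 0 0" --pt "0 0 0 0 0" --pt "0 0 0 0 0"

```text
clock: 10.35
tcp_pos: [0.617, 0.2242, 0.0356]
ee_rot: [[-0.932, 0.363, 0.0], [0.363, 0.932, -0.0], [-0.0, -0.0, -1.0]]
force: [0.2, -0.0, -0.1]
width: 0.0001
```

Call:
drive_tool --pt "0 0 -0.06 0 0" --pt "0 0 -0.02 0 0" --pt "0 0 0 0 0"

```text
clock: 10.72
tcp_pos: [0.6171, 0.2244, 0.0317]
ee_rot: [[-0.932, 0.362, 0.001], [0.362, 0.932, 0.0], [-0.0, 0.0, -1.0]]
force: [0.9, 0.4, 1.1]
width: 0.0002
```

Call:
drive_tool --pt "0 0 -0.04 0 0" --pt "0 0 -0.02 0 0" --pt "0 0 0 0 0"

```text
clock: 11.1
tcp_pos: [0.617, 0.2244, 0.0285]
ee_rot: [[-0.932, 0.362, 0.0], [0.362, 0.932, 0.0], [-0.0, 0.0, -1.0]]
force: [0.2, -0.4, 1.2]
width: 0.0
```

Call:
drive_tool --pt "0 0 -0.04 0 0" --pt "0 0 -0.02 0 0" --pt "0 0 0 0 0"

```text
clock: 11.48
tcp_pos: [0.6168, 0.2242, 0.0253]
ee_rot: [[-0.932, 0.362, -0.0], [0.362, 0.932, -0.0], [0.0, -0.0, -1.0]]
force: [0.6, 0.1, 1.0]
width: 0.0
```

Call:
drive_tool --pt "0 0 0.2 0 0" --pt "0 0 0.5 0 0" --pt "0 0 0.5 0 0" --pt "0 0 0.5 0 0" --pt "0 0 0.5 0 0" --pt "0 0 0 0 0" --pt "0 0 0 0 0"

```text
clock: 12.35
tcp_pos: [0.6163, 0.2242, 0.1349]
ee_rot: [[-0.932, 0.362, -0.001], [0.362, 0.932, -0.0], [0.001, -0.001, -1.0]]
force: [0.4, 0.1, -0.7]
width: -0.0001
```

```bash
python3 tip.py 8 2>/dev/null;python3 keys.py scene8 wrist8
python3 - <<'E'
from rig import robot
from h import *
grab(robot,'top','top8')
def P_(n):
    c=pickle.load(open(n+'.pkl','rb'));d=c['depth'];v,u=np.mgrid[0:480,0:640]
    o,r=ray(c,np.c_[u.ravel(),v.ravel()]);return (o+r*d.reshape(-1,1)).reshape(480,640,3),d
for n in('scene0','scene8'):
    P,d=P_(n)
    for nm,(lo,hi) in {'glass':((.48,-.13),(.63,0.02)),'cup':((.38,.13),(.55,.30)),'jar':((.55,.27),(.72,.42))}.items():
        m=(P[...,0]>lo[0])&(P[...,0]<hi[0])&(P[...,1]>lo[1])&(P[...,1]<hi[1])&(P[...,2]>.06)&(P[...,2]<.13)&(d>0)
        q=P[m];print(n,nm,m.sum(),np.percentile(q,2,axis=0).round(3),np.percentile(q,98,axis=0).round(3))
E
```

```text
[0.61630979 0.22418129 0.13493363] [ 0.42947628  0.13795396 -0.72164476] 12.35
scene 305 tip z [0.1626 0.1629 0.1634 0.1643 0.1647 0.1648 0.1651 0.1659]
bar 0.0515 sq 0.0513 big 0.0518 small 0.059 
wrist 4320 tip z [0.1623 0.1623 0.1625 0.1626 0.1626 0.1631 0.1633 0.1634]
bar 0.05 sq 0.0502 big 0.05 small 0.0573 
scene8 bar 95 [0.0503 0.0516 0.0531]
scene8 sq 112 [0.05   0.0514 0.0528]
scene8 big 120 [0.0503 0.0519 0.0531]
scene8 small 21 [0.0579 0.0588 0.0598]
wrist8 bar 929 [0.0491 0.0501 0.0509]
wrist8 sq 1156 [0.0489 0.0501 0.0509]
wrist8 big 1140 [0.0493 0.0501 0.0509]
wrist8 small 236 [0.0532 0.0571 0.058 ]
scene0 glass 1067 [ 0.499 -0.108  0.063] [ 0.561 -0.047  0.117]
scene0 cup 884 [0.41  0.153 0.061] [0.485 0.231 0.087]
scene0 jar 1570 [0.585 0.336 0.062] [0.642 0.395 0.103]
scene8 glass 1069 [ 0.5   -0.108  0.063] [ 0.561 -0.047  0.117]
scene8 cup 310 [0.411 0.191 0.06 ] [0.484 0.232 0.087]
scene8 jar 1567 [0.585 0.336 0.062] [0.642 0.395 0.103]
```

View pics/scene8.png

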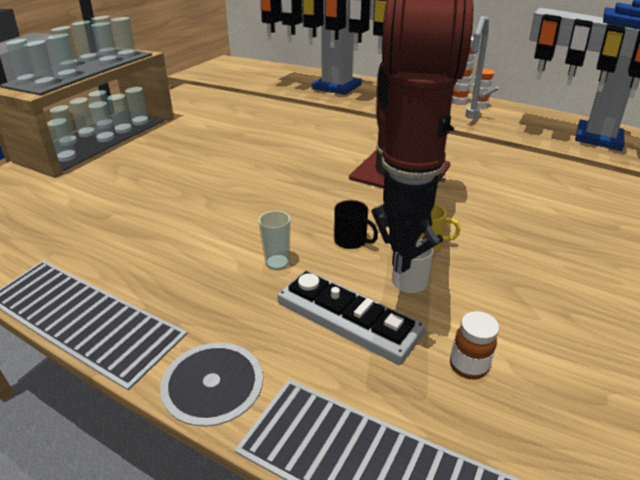

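All three keys are about 7 mm down and the small round key is up. The vessels have not moved, and the arm is clear. I'll hand in.

```bash
python3 -c "
from rig import robot
print(robot.finish_job())"
```

```text
the job is handed in; nothing more can be done
None
```

I pressed the bar, then the large round key, then the square key with the closed fingertips, and lifted clear before handing in. The last move ended at 12.35 s of the allowed 48 s.

**Last checks:**
- **Pressed keys:** depth in the scene and wrist views puts all three caps about 7 mm below where they started, against the 4.5 mm needed.
- **Small round key:** it is unchanged.
- **Glass and jar:** both are within 1 mm of their starting positions.
- **Mug:** the arm partly hid it in the last scene view. Its visible edges are unchanged.
- **Force:** the vertical force I read at the end of each move never passed about 2 N.

**One disagreement:** the closed fingertips sat about 26–28 mm above the reported TCP height. I felt no contact where the TCP reading predicted it, so I used the tip height seen in the cameras. The force readings were too close to noise to show contact, so key depth was judged from the cameras alone.

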